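# Register an air-filter housing and hold its bayonet lid halfway to the lock

## Robot

A 6-joint arm with a two-finger parallel gripper is mounted at the origin on the work surface. World frame = base frame: x ahead of the robot, y to its left, z up, the work surface at z = 0. Lengths are in m, angles in rad, forces in N, time in s.
With the tool pointing down it reaches from about 0.425 to 0.95 m from the base axis. Payload 3.5 kg.
Tool frame: the origin (TCP) lies between the finger pads; the fingertips stand 19 mm ahead of it and the grasp point (between the pads) is the TCP; z points along the fingers, y is the line along which they close (so a half turn about z gives the same grasp; the last joint's range is limited). The gripper opens to 85 mm and grips with 20 to 120 N. Pads are 22 mm wide; open, the fingers measure 114 mm over their backs; the gripper's body (76 mm by 85 mm) begins 54 mm behind the grasp point. The pads swing forward as they close: fully open they stand 13 mm farther back than shut.
Start: joints at [-1.378, 0.286, 1.577, -0, 1.279, -0.15], TCP at [0.227, -0.636, 0.25] pointing down, gripper open.
Joint ranges: [-2.77, 2.77], [-0.9, 2.22], [0.21, 2.48], [-1.53, 4.67], [0.24, 2.81], [-2.84, 2.84]. Speed limits (rad/s): [2.79, 2.79, 3.14, 3.14, 3.14, 3.14].

## Interface

Orientations are given as a unit quaternion [x, y, z, w].
In Python, from plant import get_state, cams, ctrl gives the robot as it stands. The module is installed in compiled form; this text tells all that it offers.
- The arm moves only by the tool jog_arm, never from a script. Its argument "deltas" is text: rows parted by semicolons, each of 6 numbers parted by spaces: the shift along the world's x, y, z normalised to -1 to 1, where 1 is 0.02 m, then the turn, a rotation vector about the world's x, y, z normalised to -1 to 1, where 1 is 0.1 rad. In form: x y z ax ay az; .... A call has 1 to 20 rows; each row shifts and turns the commanded pose from where the row before left it; what a row does not reach is not made up. A row lasts 1/8 s, in which the tool goes at most 62.5 mm and 10.7 degrees, less where a joint would pass 70% of its speed; a pose out of reach is approached as far as the arm can. A call with a number of a shift or a turn outside -1 to 1 is refused whole. A call with a gripper value outside its range is refused whole. "gripper" is the opening, from 0 (shut) to 1 (fully open), set as the call begins (left out, the last holds). The fingers move at their own pace and stop on an object; "squeeze" is the grip in N (left out, the last holds). Time passes only in rows, so rows that do not move let the fingers close. It gives the time, the measured TCP pose, the force, the opening and the grip force at its end, in the units of the state.
- get_state(): the state, without advancing time (a new reading comes with each control period).
- cams.read_camera(name): name is "scene" or "top" or "wrist"; returns a dict with "color" (420x560x3 uint8, blue, green, red), "vfov" (degrees; the focal length in pixels is half the picture's height over the tangent of half this angle, whatever the lens; pixels are square), "cx", "cy" (the principal point, pixels), "rvec" (rotation vector, rad) and "tvec" (3), from world to camera coordinates, as OpenCV has them. Camera axes: x right, y down, z forward; pixel columns grow to the right and rows downward; lengths in m; the calibration is good to about 2 mm. A picture is of the moment at which its call begins. There is no depth.
- ctrl.sign_off(): hands the job in; it is judged then, once.
The state is a dict: "time": time; "qpos": joint angles; "dq": joint speeds; "joint_efforts": joint torques, N m; "eef_pos": TCP position; "tcp_rot": TCP orientation; "contact_force": force on the tool from outside, world axes, zero at the start; "wrist_torque": the same for the moment, N m; "opening": opening from 0.0 (shut) to 1.0 (fully open); "finger_force": force on a finger pad.
Only numpy, scipy, OpenCV 4.12 (cv2) and the standard library are available. Lean on these libraries where they do the work, as an engineer would, in place of code of your own. Each camera call takes 0.05 s, during which the arm holds its last target. There are 200 camera calls.

## Task

Slide the open air-filter housing over the fixture board until its square foot is flush against both steel stop bars. Then set the bayonet lid into its mouth, lugs through the two notches, and turn it clockwise (seen from above) to halfway between entry and lock, where the grip bar is square with the housing's foot; never go on to the lock click. Finish while still gripping the lid there, with the housing still against both stops, and leave everything else on the bench alone.

Things in the scene. Friction and masses are not known exactly. Their poses are not given: they have to be found in the camera images.
- fixture: fixed board 230 (x) x 210 (y) x 6 mm, origin at the centre of its underside; two steel stop bars 14 mm wide stand 16 mm above it: far bar (inner face at x = +82 mm, from y = -79 to +71), left bar (inner face at y = +77 mm, from x = -81 to +69)
- seat (a point): point on the board's top where the centre of the housing's underside lies when flush against both bars: 30 mm (x), 25 mm (y), 6 mm (z) from the fixture's origin; same axes
- housing: loose cast-aluminium housing, 0.55 to 0.9 kg, on the board; origin at the centre of its underside. Square foot 104 x 104 x 16 mm, sides along x and y; on it a round open bowl 82 mm across, rim 56 mm above the underside. Starts within 12 degrees of square to the fixture, 25 to 45 mm short of each bar; sliding it takes 3 to 12 N
- rim (a point): centre of the housing's mouth, 56 mm above its underside, same axes. Inward flange 7 mm thick, inner radius 25.5 mm; bowl inside radius 33.5 mm. Two facing notches in the flange, at least 14 mm wide, lie on the diagonal +x+y / -x-y: the lid enters with its x along it (lid yaw = housing yaw + 45 or + 225 degrees)
- lid_end (a point): top of the grip bar's +x end: 30 mm (x), 47 mm (z) from the lid's origin. Once down, the lid turns only clockwise from entry, 90 degrees to the end stop. After 45 degrees its x is parallel to the housing's x: that is halfway. From about 18 degrees beyond halfway the lugs climb a 1.6 mm bump, the lock click
- lid: loose dark steel lid, 0.16 kg, lying plug down on the bench, origin at the plug's underside. Plug 46 mm across, 15 mm deep; two lugs at its bottom along +x and -x (62 mm tip to tip, 8 wide, 5 high); disc 80 mm across at 15 to 21 mm; grip bar along x, 60 x 14 mm, at 21 to 47 mm. Same after a half turn. Seated, its origin is 41 mm above the housing's; 2.5 mm play all round, 3 mm up
- tape: loose roll of tape, ring 60 mm across, 24 mm high; origin at the centre of its underside; not part of the job, to be left where it is
- wrench: loose 160 mm open-ended wrench lying flat; origin under its middle, x along it; not part of the job, to be left where it is
- screwdriver: loose 190 mm screwdriver lying flat; origin under its middle, x along it; not part of the job, to be left where it is
- jar: loose small jar, 64 mm across, 75 mm high; origin at the centre of its underside; not part of the job, to be left where it is
- can: loose spray can, 56 mm across, 170 mm high; origin at the centre of its underside; not part of the job, to be left where it is
- carton: loose carton 100 x 70 x 50 mm high; origin at the centre of its underside; not part of the job, to be left where it is
- puck: loose rubber puck 52 mm across, 22 mm high; origin at the centre of its underside; not part of the job, to be left where it is

How it is judged:
By the outcome, as a careful person would: the job done as asked, in the order asked, and still so for the second after the job is handed in, while the arm keeps its last pose, push and grip.
It also fails if it takes over 67 s, if anything falls off the work surface, if the arm or the gripper's body presses on something with over 40 N, if the wrist force passes 120 N, or if a joint passes its speed limit or range.

## Working session

There is one attempt and no reset: what is moved stays moved. The work goes in short steps, Python scripts to look and compute and a tool call to move; the robot and the scene stay as the last step left them, time stands still between calls to the robot, and variables do not carry over. Pictures are saved under pics/ and viewed, at most 11 in all, crops included, and the job is handed in when it is done.

Besides the shell and the picture viewer there is one more tool, called after ">>>" by a JSON object that holds its "fn" and its "kwargs", one argument or row to a line. jog_arm: Moves the arm, as the interface text tells. Its arguments: {"type":"object","properties":{"deltas":{"type":"string"},"gripper":{"type":"number"},"squeeze":{"type":"number"}},"required":["deltas"]}

```bash
mkdir -p pics
cat > h.py <<'E'
import numpy as np,cv2
from plant import get_state,cams,ctrl
def cam(n):
    d=cams.read_camera(n);h=d['color'].shape[0]
    f=h/2/np.tan(np.radians(d['vfov'])/2)
    d['K']=np.array([[f,0,d['cx']],[0,f,d['cy']],[0,0,1]]);d['R']=cv2.Rodrigues(np.array(d['rvec'],float))[0];d['t']=np.array(d['tvec'],float).ravel()
    return d
def ray(d,uv):
    uv=np.atleast_2d(np.array(uv,float));r=np.c_[uv,np.ones(len(uv))]@np.linalg.inv(d['K']).T@d['R']
    return -d['R'].T@d['t'],r/np.linalg.norm(r,axis=1,keepdims=True)
def onz(d,uv,z):
    c,r=ray(d,uv);return c+r*((z-c[2])/r[:,2])[:,None]
def proj(d,P):
    p=(np.atleast_2d(P)@d['R'].T+d['t'])@d['K'].T;return p[:,:2]/p[:,2:]
def tri(d1,u1,d2,u2):
    c1,r1=ray(d1,u1);c2,r2=ray(d2,u2);A=np.c_[r1[0],-r2[0]];s=np.linalg.lstsq(A,c2-c1,rcond=None)[0]
    a=c1+s[0]*r1[0];b=c2+s[1]*r2[0];return (a+b)/2,np.linalg.norm(a-b)
E
python3 - <<'E'
from h import *
import pickle
for n in ['top','scene']:
    d=cam(n);cv2.imwrite(f'pics/{n}0.png',d['color']);pickle.dump(d,open(f'{n}0.pkl','wb'))
    print(n,d['vfov'],d['cx'],d['cy'],-d['R'].T@d['t'],d['R'][2])
print(get_state())
E
```

```text
top 51.96611627912942 286.3176054325563 215.69192234993724 [0.37068645 0.0126736  1.20542365] [ 0.18580143 -0.03025233 -0.98212149]
scene 55.364238048648325 276.1213400740138 207.4098025326219 [1.35509307 0.2515201  0.63915891] [-0.77609438 -0.26278987 -0.573253  ]
{'time': 0.1, 'qpos': array([-1.37801516e+00,  2.87075159e-01,  1.57804109e+00,  2.74515299e-06,
        1.27856711e+00, -1.49974279e-01]), 'dq': array([ 0.00028798, -0.00240802, -0.00399672,  0.00102735,  0.00101024,
       -0.00035484]), 'joint_efforts': array([ 6.47109719e-04, -4.07297122e+01, -2.93699509e+01, -1.53579590e-04,
        3.44018648e-03,  1.26824546e-05]), 'eef_pos': array([ 0.22679461, -0.63517474,  0.24908104]), 'tcp_rot': array([ 9.85350274e-01,  1.70539569e-01, -2.10587763e-05, -1.04514158e-03]), 'contact_force': array([ 0.27049764, -0.30427651,  0.42121838]), 'wrist_torque': array([-0.00506888, -0.0184885 ,  0.04506282]), 'finger_force': 0.0, 'opening': 1.0018096599552249}
```

View pics/top0.png

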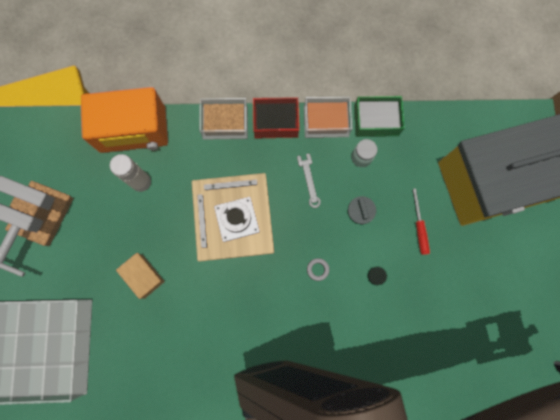

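View pics/scene0.png

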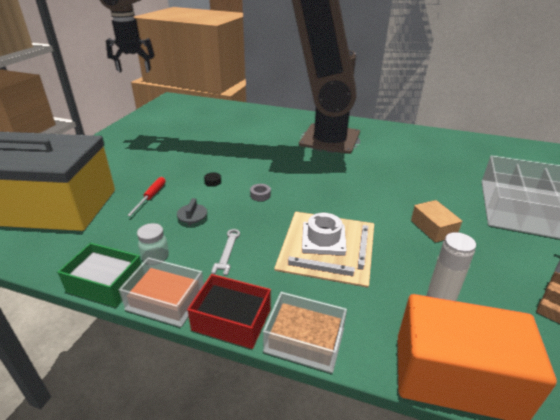

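The top view shows the board around (232,217), far bar near (231,185), left bar near (202,222), housing near (236,217) and lid near (362,210). The wrench at (310,180), tape at (318,269) and puck at (377,275) are nearby. The scene view shows the same layout, with the lid at (191,212) and the housing at (325,233).

Run:
```python
from h import *
import pickle
d=pickle.load(open('top0.pkl','rb'))
im=d['color']
a=cv2.resize(im[160:280,180:290],None,fx=5,fy=5,interpolation=cv2.INTER_CUBIC)
b=cv2.resize(im[180:240,325:400],None,fx=3,fy=3,interpolation=cv2.INTER_CUBIC)
o=np.zeros((600,780,3),np.uint8);o[:600,:550]=a;o[:180,555:780]=b;cv2.imwrite('pics/c1.png',o)
for n,uv,z in [('board',[[192,181],[266,174],[273,252],[197,261]],.006),('housing',(236,217),.06),('lid',(362,210),.03),('tape',(318,269),.012),('puck',(377,275),.02),('wr',[[304,157],[315,203]],0),('jar',(365,152),.07),('sd',[[415,190],[424,252]],0),('can',(122,166),.17)]:
    print(n,onz(d,uv,z).round(3).tolist())
```

```text
board [[0.705, 0.243, 0.006], [0.721, 0.031, 0.006], [0.495, 0.016, 0.006], [0.476, 0.226, 0.006]]
housing [[0.587, 0.113, 0.06]]
lid [[0.604, -0.236, 0.03]]
tape [[0.445, -0.107, 0.012]]
puck [[0.424, -0.268, 0.02]]
wr [[0.772, -0.081, 0.0], [0.634, -0.108, 0.0]]
jar [[0.76, -0.246, 0.07]]
sd [[0.666, -0.4, 0.0], [0.486, -0.411, 0.0]]
can [[0.701, 0.384, 0.17]]
```

View pics/c1.png

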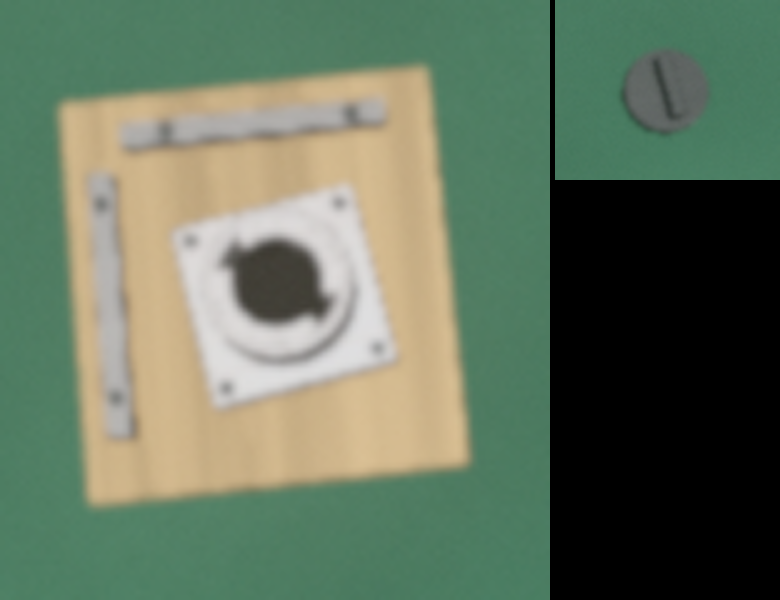

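The crop shows the housing foot corners at about (172,235), (352,183), (398,358) and (213,408), with notches at upper left and lower right. The housing is turned roughly 9° counter-clockwise from the board. The lid bar is at about 20° yaw.

>>> {"fn": "jog_arm", "kwargs": {
  "deltas": "0.6 1 0.12 0 0 0;0.6 1 0.12 0 0 0;0.6 1 0.12 0 0 0;0.6 1 0.12 0 0 0;0.8 1 0.12 0 0 0;0.8 1 0.12 0 0 0;0.8 1 0.12 0 0 0;0.8 1 0.12 0 0 0;0.8 1 0.12 0 0 0;0.8 1 0.12 0 0 0;0.9 1 0.12 0 0 0;0.9 1 0.12 0 0 0;0.9 1 0.12 0 0 0;0.9 1 0.12 0 0 0;0.9 1 0.12 0 0 0;0.9 1 0.12 0 0 0;0.9 1 0.12 0 0 0;0.9 1 0.12 0 0 0;0.9 1 0.12 0 0 0;0 0 0 0 0 0"
}}

```text
time: 2.6
eef_pos: [0.5339, -0.2537, 0.2962]
tcp_rot: [0.985, 0.172, 0.0, 0.0]
contact_force: [0.2, -0.1, 0.1]
opening: 1.005
finger_force: 0.0
```

Run:
```python
from h import *
import pickle
d=cam('wrist');cv2.imwrite('pics/w1.png',d['color']);pickle.dump(d,open('w1.pkl','wb'))
print(d['vfov'],-d['R'].T@d['t'],d['R'],proj(d,[[.604,-.236,.03],[.587,.113,.06]]))
```

```text
58.60845081610987 [ 0.60991187 -0.22703654  0.42004697] [[ 3.38281198e-01 -9.41045060e-01  1.60022787e-04]
 [-8.94169892e-01 -3.21377786e-01  3.11731491e-01]
 [-2.93301952e-01 -1.05595990e-01 -9.50170223e-01]] [[ 287.838651     95.02992483]
 [-110.48954108  -31.65428169]]
```

View pics/w1.png

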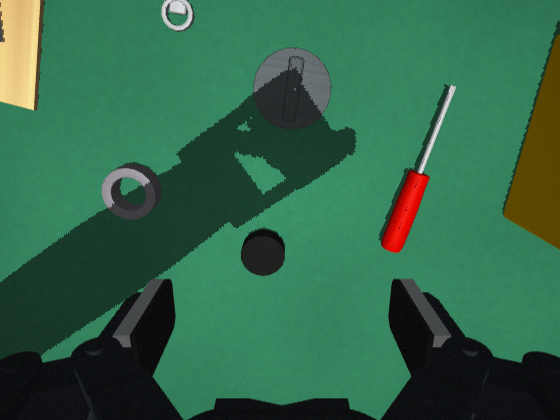

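The wrist view shows the lid disc centred near (292,88), its bar from (296,58) to (290,120). The tape is at (131,191), the puck at (263,252), and the board corner at upper left.

>>> {"fn": "jog_arm", "kwargs": {
  "deltas": "0 1 0 0 0 -0.15;0 1 0 0 0 -0.15;0 1 0 0 0 -0.15;0 1 0 0 0 -0.15;0 1 0 0 0 -0.15;0 1 0 0 0 -0.15;0 1 0 0 0 -0.15;0 1 0 0 0 -0.15;0 1 0 0 0 -0.15;0 1 0 0 0 -0.15;0 1 0 0 0 -0.15;0 1 0 0 0 -0.15;0 1 0 0 0 -0.15;0 1 0 0 0 -0.15;0 1 0 0 0 -0.15;0 1 0 0 0 -0.15;0 1 0 0 0 -0.15;0 1 0 0 0 -0.1;0 0 0 0 0 0"
}}

```text
time: 5.03
eef_pos: [0.5326, 0.1044, 0.2958]
tcp_rot: [0.999, 0.039, -0.0, 0.0]
contact_force: [0.5, -0.4, 0.6]
opening: 1.0
finger_force: 0.0
```

Run:
```python
from h import *
import pickle
d=cam('wrist');cv2.imwrite('pics/w2.png',d['color']);pickle.dump(d,open('w2.pkl','wb'))
```

```text
(no output)
```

View pics/w2.png

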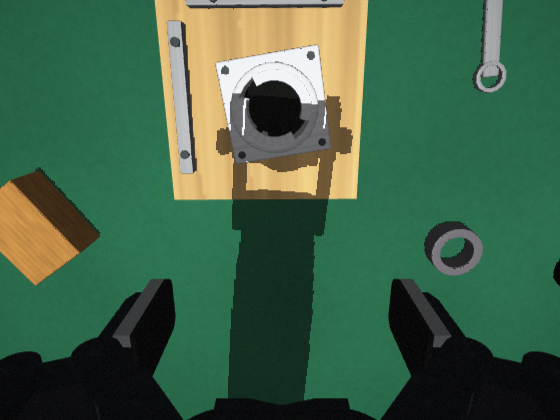

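>>> {"fn": "jog_arm", "kwargs": {
  "deltas": "1 0 0 0 0 0;1 0 0 0 0 0;1 0 0 0 0 0;1 0 0 0 0 0;0 0 0 0 0 0"
}}

```text
time: 5.7
eef_pos: [0.6135, 0.1028, 0.2954]
tcp_rot: [0.999, 0.038, -0.0, 0.0]
contact_force: [0.6, 0.1, 0.3]
opening: 1.0
finger_force: 0.0
```

Run:
```python
from h import *
import pickle
d=cam('wrist');cv2.imwrite('pics/w3.png',d['color']);pickle.dump(d,open('w3.pkl','wb'))
```

```text
(no output)
```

View pics/w3.png

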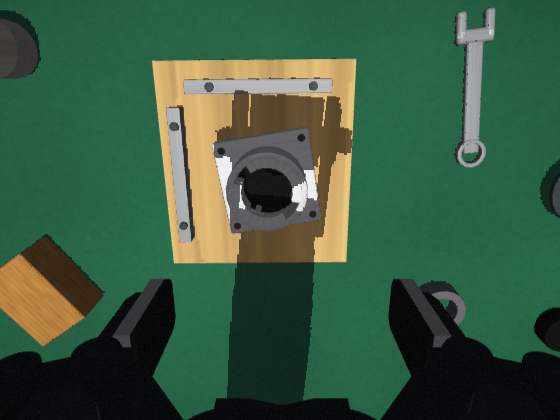

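w2: housing foot corners are at about (217,62), (318,44), (330,149) and (237,163). Its screw holes are at (225,70), (310,55), (322,141) and (242,155).
w3: board corners are at (153,61), (356,59), (347,262) and (175,262). The screw holes are at (222,151), (301,138), (313,214) and (238,226).

Run:
```python
from h import *
import pickle
a=pickle.load(open('w2.pkl','rb'));b=pickle.load(open('w3.pkl','rb'))
h2=[[225,70],[310,55],[322,141],[242,155]];h3=[[222,151],[301,138],[313,214],[238,226]]
P=[]
for u,v in zip(h2,h3):
    p,e=tri(a,u,b,v);P.append(p);print(p.round(4),round(e,4))
P=np.array(P);print('centre',P.mean(0));
w=lambda Q:np.degrees([np.arctan2(*(Q[0]-Q[3])[1::-1]),np.arctan2(*(Q[1]-Q[2])[1::-1]),np.arctan2(-(Q[0]-Q[1])[0],(Q[0]-Q[1])[1]),np.arctan2(-(Q[3]-Q[2])[0],(Q[3]-Q[2])[1])])
print(w(P))
for d in (a,b): pass
print('foot c',onz(a,[[217,62],[318,44],[330,149],[237,163]],.022).mean(0),onz(b,[[214,143],[306,128],[320,218],[231,233]],.022).mean(0))
# board via contour in b (hue wood)
for n,d in (('2',a),('3',b)):
    hsv=cv2.cvtColor(d['color'],cv2.COLOR_BGR2HSV)
    m=cv2.inRange(hsv,(8,50,30),(28,255,255));m[:, :145]=0;m[270:]=0;m[:,365:]=0 
    m=cv2.morphologyEx(m,cv2.MORPH_OPEN,np.ones((3,3)))
    pts=cv2.findNonZero(m)[:,0];hull=cv2.convexHull(pts);q=cv2.approxPolyDP(hull,8,True)[:,0];print(n,q.tolist())
q=np.array([[153,61],[356,59],[347,262],[175,262]]);Q=onz(b,q,.006);print(Q.round(4),w(Q),Q.mean(0))
# bars inner corners (top z .022) in b
B=onz(b,[[184,94],[332,91],[184,107],[191,241]],.022);print('bars',B.round(4))
yaw=np.radians(w(Q).mean());f=Q.mean(0)[:2];R=np.array([[np.cos(yaw),-np.sin(yaw)],[np.sin(yaw),np.cos(yaw)]])
print('bars in fixture',((B[:,:2]-f)@R).round(4),'housing in fix',((P.mean(0)[:2]-f)@R).round(4))
print('seat',f+R@[.03,.025])
for n,L in (('xpush pre',[-.10,.0]),('xpush end',[-.033,.02]),('ypush pre',[.03,-.10]),('ypush end',[.03,-.038])): print(n,(f+R@L).round(4))
```

```text
[0.6236 0.1668 0.0227] 0.001
[0.6438 0.0843 0.0248] 0.0005
[0.5618 0.0635 0.0268] 0.0005
[0.5401 0.1462 0.0236] 0.0006
centre [0.59231801 0.11520083 0.02447552]
[13.83548456 14.25048892 13.76924852 14.73202365]
foot c [0.59229205 0.11462937 0.022     ] [0.59294683 0.11566967 0.022     ]
2 [[364, 0], [356, 197], [175, 199], [155, 0]]
3 [[355, 59], [345, 261], [174, 262], [152, 61]]
[[0.7081 0.2419 0.006 ]
 [0.7258 0.0339 0.006 ]
 [0.4963 0.0132 0.006 ]
 [0.4805 0.2224 0.006 ]] [4.9022176  5.1644411  4.85186965 4.30586482] [0.60266697 0.1278249  0.006     ]
bars [[0.6786 0.2063 0.022 ]
 [0.6928 0.0569 0.022 ]
 [0.6658 0.2064 0.022 ]
 [0.517  0.1993 0.022 ]]
bars in fixture [[ 0.0822  0.0719]
 [ 0.0839 -0.0782]
 [ 0.0695  0.073 ]
 [-0.0794  0.0784]] housing in fix [-0.0114 -0.0117]
seat [0.63046689 0.15525052]
xpush pre [0.503  0.1194]
xpush end [0.5681 0.145 ]
ypush pre [0.6409 0.0307]
ypush end [0.6357 0.0925]
```

Fixture origin is (0.6027, 0.1278) at yaw 4.8°. The housing is 41 mm short of the far bar and 37 mm short of the left bar, 9° off. Next is a two-finger push in +x.

>>> {"fn": "jog_arm", "kwargs": {
  "deltas": "-0.91 0.04 0 0 0 0.02;-0.91 0.04 0 0 0 0.02;-0.91 0.04 0 0 0 0.02;-0.91 0.04 0 0 0 0.02;-0.91 0.04 0 0 0 0;-0.91 0.04 0 0 0 0;0 0 -1 0 0 0;0 0 -1 0 0 0;0 0 -1 0 0 0;0 0 -1 0 0 0;0 0 -1 0 0 0;0 0 -1 0 0 0;0 0 -1 0 0 0;0 0 -1 0 0 0;0 0 -1 0 0 0;0 0 -1 0 0 0;0 0 -1 0 0 0;0 0 -1 0 0 0;0 0 -1 0 0 0;0 0 -0.3 0 0 0",
  "gripper": 0.5
}}

```text
time: 8.25
eef_pos: [0.5022, 0.1087, 0.029]
tcp_rot: [0.999, 0.043, -0.001, 0.0]
contact_force: [-0.9, -0.2, 0.2]
opening: 0.501
finger_force: 0.0
```

>>> {"fn": "jog_arm", "kwargs": {
  "deltas": "0.3 0.025 0 0 0 0;0.3 0.025 0 0 0 0;0.3 0.025 0 0 0 0;0.3 0.025 0 0 0 0;0.3 0.025 0 0 0 0;0.3 0.025 0 0 0 0;0.3 0.025 0 0 0 0;0.3 0.025 0 0 0 0;0.3 0.025 0 0 0 0;0.3 0.025 0 0 0 0"
}}

```text
time: 9.5
eef_pos: [0.564, 0.1139, 0.0297]
tcp_rot: [0.999, 0.043, -0.0, 0.0]
contact_force: [-3.0, -1.1, -0.2]
opening: 0.497
finger_force: 1.5
```

>>> {"fn": "jog_arm", "kwargs": {
  "deltas": "0.1 0.008 0 0 0 0;0.1 0.008 0 0 0 0;0.1 0.008 0 0 0 0"
}}

```text
time: 9.88
eef_pos: [0.5697, 0.1145, 0.0299]
tcp_rot: [0.999, 0.043, -0.0, 0.0]
contact_force: [-3.4, -0.8, -0.7]
opening: 0.5
finger_force: 1.6
```

>>> {"fn": "jog_arm", "kwargs": {
  "deltas": "0.1 0.008 0 0 0 0;0.1 0.008 0 0 0 0"
}}

```text
time: 10.12
eef_pos: [0.5708, 0.1147, 0.0298]
tcp_rot: [0.999, 0.043, -0.005, 0.0]
contact_force: [-14.8, -2.9, 9.2]
opening: 0.501
finger_force: 7.3
```

>>> {"fn": "jog_arm", "kwargs": {
  "deltas": "0.1 0.008 0 0 0 0;0.05 0.004 0 0 0 0"
}}

```text
time: 10.38
eef_pos: [0.571, 0.1148, 0.0295]
tcp_rot: [0.999, 0.043, -0.009, 0.001]
contact_force: [-21.1, -3.3, 15.1]
opening: 0.5
finger_force: 10.5
```

>>> {"fn": "jog_arm", "kwargs": {
  "deltas": "-1 -0.1 0 0 0 0;-1 0 0 0 0 0;0 0 1 0 0 0;0 0 1 0 0 0;0 0 1 0 0 0;0 0 1 0 0 0;0.33 -0.27 0 0 0 0.98;0.33 -0.27 0 0 0 0.98;0.33 -0.27 0 0 0 0.98;0.33 -0.27 0 0 0 0.98;0.33 -0.27 0 0 0 0.98;0.33 -0.27 0 0 0 0.98;0.33 -0.27 0 0 0 0.98;0.33 -0.27 0 0 0 0.98;0.33 -0.27 0 0 0 0.98;0.33 -0.27 0 0 0 0.98;0.33 -0.27 0 0 0 0.98;0.33 -0.27 0 0 0 0.98;0.33 -0.27 0 0 0 0.98;0.33 -0.27 0 0 0 0.98"
}}

```text
time: 12.88
eef_pos: [0.6312, 0.0371, 0.1111]
tcp_rot: [0.745, 0.667, 0.002, 0.002]
contact_force: [0.2, 0.6, 0.2]
opening: 0.499
finger_force: 0.0
```

>>> {"fn": "jog_arm", "kwargs": {
  "deltas": "0.33 -0.27 0 0 0 0.98;0.33 -0.27 0 0 0 0.98;0 0 0 0 0 0"
}}

```text
time: 13.25
eef_pos: [0.6441, 0.0262, 0.111]
tcp_rot: [0.678, 0.735, 0.001, 0.002]
contact_force: [0.0, -0.2, 0.5]
opening: 0.501
finger_force: 0.0
```

Run:
```python
from h import *
import pickle
d=cam('wrist');cv2.imwrite('pics/w4.png',d['color']);pickle.dump(d,open('w4.pkl','wb'))
s=get_state();print(s['eef_pos'],np.degrees(2*np.arctan2(s['tcp_rot'][1],s['tcp_rot'][0])),s['qpos'])
d=cam('top');pickle.dump(d,open('top1.pkl','wb'));cv2.imwrite('pics/top1.png',d['color'])
```

```text
[0.64350614 0.02653899 0.11074189] 94.64365389077443 [-1.16147921e-01  3.60067927e-01  1.75456171e+00  1.73605461e-04
  1.02365502e+00 -1.97285043e-01]
```

View pics/w4.png

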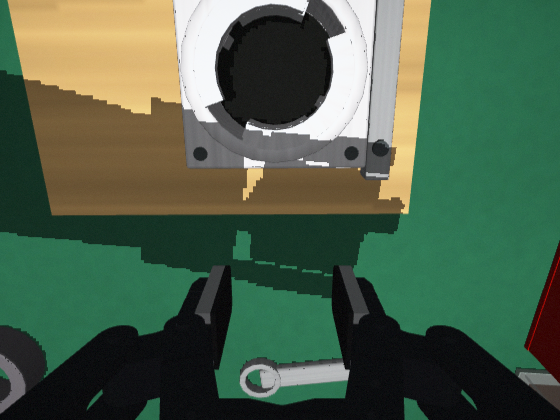

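The image shows the foot's right side touching the far bar (edge near column 367) and square to it. The near foot face is at row 168. Descending for the +y push.

>>> {"fn": "jog_arm", "kwargs": {
  "deltas": "0 0 -1 0 0 0;0 0 -1 0 0 0;0 0 -1 0 0 0;0 0 -1 0 0 0;0 0 -0.05 0 0 0.03;-0.025 0.3 0 0 0 0;-0.025 0.3 0 0 0 0;-0.025 0.3 0 0 0 0;-0.025 0.3 0 0 0 0;-0.02 0.3 0 0 0 0;-0.02 0.3 0 0 0 0;-0.02 0.3 0 0 0 0;-0.02 0.3 0 0 0 0;-0.02 0.3 0 0 0 0"
}}

```text
time: 15.1
eef_pos: [0.6384, 0.0796, 0.0296]
tcp_rot: [0.676, 0.737, -0.001, 0.001]
contact_force: [-1.9, -6.2, 3.4]
opening: 0.496
finger_force: 3.1
```

>>> {"fn": "jog_arm", "kwargs": {
  "deltas": "-0.01 0.2 0 0 0 0;-0.01 0.1 0 0 0 0;-0.01 0.1 0 0 0 0"
}}

```text
time: 15.48
eef_pos: [0.6377, 0.0875, 0.0295]
tcp_rot: [0.676, 0.737, -0.001, 0.001]
contact_force: [-1.9, -6.6, 3.4]
opening: 0.501
finger_force: 3.0
```

>>> {"fn": "jog_arm", "kwargs": {
  "deltas": "-0.01 0.1 0 0 0 0;-0.01 0.1 0 0 0 0;-0.005 0.08 0 0 0 0"
}}

```text
time: 15.85
eef_pos: [0.6373, 0.0931, 0.0296]
tcp_rot: [0.676, 0.737, -0.001, 0.001]
contact_force: [-0.9, -5.7, 3.8]
opening: 0.502
finger_force: 3.0
```

>>> {"fn": "jog_arm", "kwargs": {
  "deltas": "0 0.08 0 0 0 0;0 0.08 0 0 0 0"
}}

```text
time: 16.1
eef_pos: [0.6372, 0.0946, 0.0296]
tcp_rot: [0.675, 0.737, -0.003, 0.002]
contact_force: [-2.5, -14.9, 3.7]
opening: 0.499
finger_force: 6.9
```

>>> {"fn": "jog_arm", "kwargs": {
  "deltas": "0 0.08 0 0 0 0;0 0.05 0 0 0 0"
}}

```text
time: 16.35
eef_pos: [0.6373, 0.0948, 0.0296]
tcp_rot: [0.675, 0.738, -0.004, 0.003]
contact_force: [-2.7, -19.6, 5.9]
opening: 0.503
finger_force: 9.8
```

>>> {"fn": "jog_arm", "kwargs": {
  "deltas": "0 -1 0 0 0 0;0 -1 0 0 0 0;0 0 1 0 0 0;0 0 1 0 0 0;0 0 1 0 0 0;0 0 1 0 0 0;0 0 1 0 0 0;0 0 1 0 0 0;0 0 1 0 0 0;0 0.4 1 0 0 0;0 0.4 1 0 0 0;0 0.4 1 0 0 0;0 0 1 0 0 0;0 0 1 0 0 0;0 0 0 0 0 0",
  "gripper": 1
}}

```text
time: 18.23
eef_pos: [0.6383, 0.0839, 0.2718]
tcp_rot: [0.676, 0.737, 0.001, 0.002]
contact_force: [-0.4, 0.6, 0.6]
opening: 0.998
finger_force: 0.0
```

Run:
```python
from h import *
import pickle
d=cam('wrist');cv2.imwrite('pics/w5.png',d['color']);pickle.dump(d,open('w5.pkl','wb'))
s=get_state();print(s['eef_pos'],s['time'])
```

```text
[0.63761181 0.08388819 0.27001942] 18.275
```

View pics/w5.png

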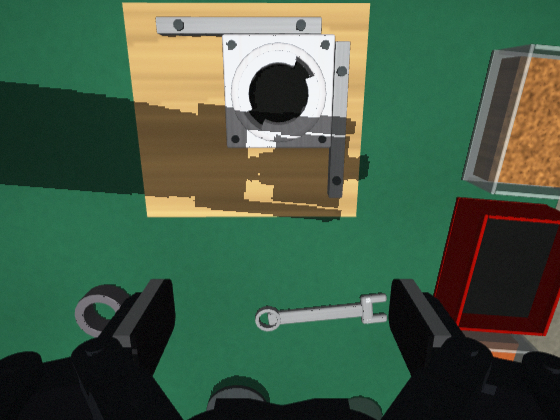

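The foot edges appear to touch the far bar (column ~333) and the left bar (row ~34), with the mouth centre near (278,93). Now measuring it in pixels.

```bash
cat > mouth.py <<'E'
from h import *
import pickle,sys
def mouth(d,roi,z=.062):
    x0,y0,x1,y1=roi;g=cv2.cvtColor(d['color'],cv2.COLOR_BGR2GRAY)[y0:y1,x0:x1]
    m=(g<70).astype(np.uint8);n,l,s,c=cv2.connectedComponentsWithStats(m)
    i=1+np.argmax(s[1:,4]);m=(l==i).astype(np.uint8)
    k=cv2.findContours(m,cv2.RETR_EXTERNAL,cv2.CHAIN_APPROX_NONE)[0][0][:,0]+[x0,y0]
    P=onz(d,k,z)[:,:2];return P
def circ(P):
    A=np.c_[2*P,np.ones(len(P))]
    for _ in range(6):
        s=np.linalg.lstsq(A,(P**2).sum(1),rcond=None)[0];r=np.sqrt(s[2]+s[:2]@s[:2])
        e=abs(np.hypot(*(P-s[:2]).T)-r);k=e<max(.001,np.median(e)*1.5);P=P[k];A=A[k]
    return s[:2],r,len(P)
E
python3 - <<'E'
from mouth import *
d=pickle.load(open('w5.pkl','rb'))
print(circ(mouth(d,(235,55,325,128))))
H=onz(d,[[232,44],[325,45],[322,139],[235,139]],.022);print('holes',H.mean(0).round(4))
print('yaw',[np.degrees(np.arctan2(*(-(a-b))[1::-1])).round(2) for a,b in ((H[1],H[0]),(H[2],H[3]))],[np.degrees(np.arctan2(*(a-b)[1::-1])).round(2)-90 for a,b in ((H[0],H[3]),(H[1],H[2]))])
Q=onz(d,[[123,3],[370,3],[356,217],[148,217]],.006);print('board',Q.mean(0).round(4),[np.degrees(np.arctan2(*(a-b)[1::-1])).round(2) for a,b in((Q[1],Q[0]),(Q[2],Q[3]))])
print('seat from board', Q.mean(0)[:2]+np.array([[.9965,-.0837],[.0837,.9965]])@[.03,.025])
print('mouth area');cv2.imwrite('pics/w5c.png',cv2.resize(d['color'][10:210,140:380],None,fx=3,fy=3,interpolation=cv2.INTER_CUBIC))
E
```

```text
(array([0.63063694, 0.15637264]), np.float64(0.02462871907950804), 119)
holes [0.6309 0.1562 0.022 ]
yaw [np.float64(-175.68), np.float64(-175.15)] [np.float64(4.480000000000004), np.float64(4.959999999999994)]
board [0.6037 0.1285 0.006 ] [np.float64(4.91), np.float64(4.8)]
seat from board [0.63146864 0.15593684]
mouth area
```

View pics/w5c.png

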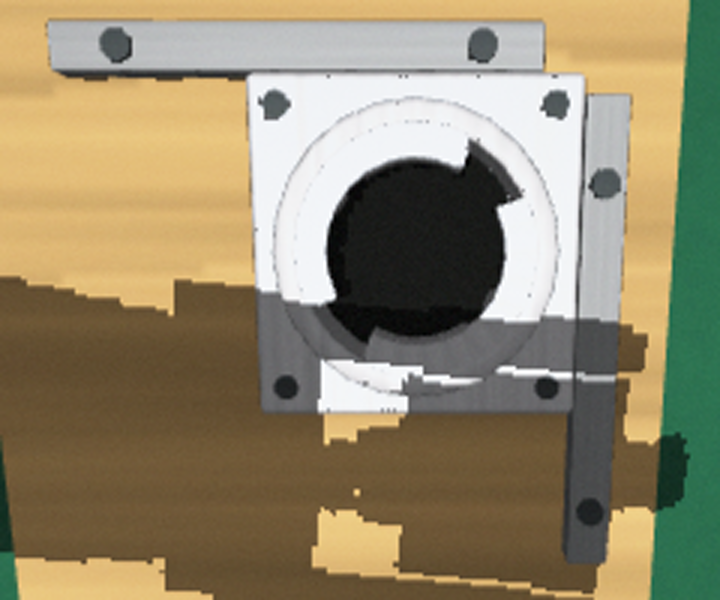

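The crop confirms the foot is flush with both bars. The notches are on the diagonal. The mouth is at (0.6307, 0.1565), yaw 4.8°, which agrees with the contact estimate. Now to the lid.

>>> {"fn": "jog_arm", "kwargs": {
  "deltas": "-0.2 -1 -0.06 0 0 -0.77;-0.2 -1 -0.06 0 0 -0.77;-0.2 -1 -0.06 0 0 -0.77;-0.2 -1 -0.06 0 0 -0.77;-0.2 -1 -0.06 0 0 -0.77;-0.2 -1 -0.06 0 0 -0.77;-0.2 -1 -0.06 0 0 -0.77;-0.2 -1 -0.06 0 0 -0.77;-0.2 -1 -0.06 0 0 -0.77;-0.2 -1 -0.06 0 0 -0.77;-0.2 -1 -0.06 0 0 -0.77;-0.2 -1 -0.06 0 0 -0.77;-0.2 -1 -0.06 0 0 -0.77;-0.2 -1 -0.06 0 0 -0.77;-0.2 -1 -0.06 0 0 -0.77;-0.2 -1 -0.06 0 0 -0.77;-0.2 -1 -0.06 0 0 -0.77;0 0 0 0 0 0",
  "gripper": 0.5
}}

```text
time: 20.52
eef_pos: [0.5683, -0.2567, 0.2469]
tcp_rot: [0.985, 0.172, -0.001, -0.001]
contact_force: [-0.1, -0.1, -1.0]
opening: 0.5
finger_force: 0.0
```

Run:
```python
from mouth import *
d=cam('wrist');pickle.dump(d,open('w6.pkl','wb'));s=get_state();print(s['eef_pos'],np.degrees(2*np.arctan2(s['tcp_rot'][1],s['tcp_rot'][0])))
o=np.zeros((400,800,3),np.uint8)
for i,n in enumerate(('w1','w6')):
    d=pickle.load(open(n+'.pkl','rb'));p=proj(d,[.604,-.236,.03])[0]
    hsv=cv2.cvtColor(d['color'],cv2.COLOR_BGR2HSV)
    m=cv2.inRange(hsv,(0,0,0),(180,70,160));x,y=p.astype(int);y0,x0=max(0,y-90),x-90
    mm=np.zeros_like(m);mm[y0:y+90,x0:x+90]=m[y0:y+90,x0:x+90]
    mm=cv2.morphologyEx(mm,cv2.MORPH_OPEN,np.ones((5,5)))
    k,l,st,c=cv2.connectedComponentsWithStats(mm);j=1+np.argmax(st[1:,4])
    ct=cv2.findContours((l==j).astype(np.uint8),cv2.RETR_EXTERNAL,cv2.CHAIN_APPROX_NONE)[0][0][:,0]
    print(n,p.round(1),st[j],circ(onz(d,ct,.021)[:,:2]))
    cr=cv2.resize(d['color'][y-50 if y>50 else 0:,x-50:x+50][:100],(400,400),interpolation=cv2.INTER_CUBIC);print('origin',x-50,max(0,y-50))
    o[:,400*i:400*i+400]=np.clip(cr.astype(float)*2.0,0,255)
cv2.imwrite('pics/lid.png',o)
```

```text
[ 0.56858525 -0.25591273  0.24718722] 19.91960371686715
w1 [287.8  95. ] [ 253   48   78   81 4963] (array([ 0.6104327 , -0.23797986]), np.float64(0.03894192177158151), 224)
origin 237 45
w6 [273.2 132.2] [ 235   80   86   88 5945] (array([ 0.61055958, -0.23793034]), np.float64(0.03901790444381732), 246)
origin 223 82
```

View pics/lid.png

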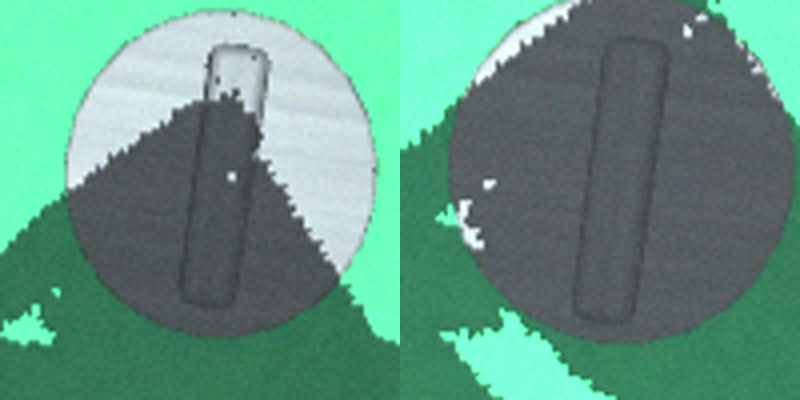

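Both crops show the bar. Its ends in full-image pixels are (296.8,57) and (289.3,121) in w1, and (282.1,91.8) and (274,161.6) in w6.

Run:
```python
from mouth import *
a=pickle.load(open('w1.pkl','rb'));b=pickle.load(open('w6.pkl','rb'))
U=[[296.8,57],[289.3,121]];V=[[282.1,91.8],[274,161.6]]
for u,v in zip(U,V): print(tri(a,u,b,v))
for d,u in ((a,U),(b,V)):
    P=onz(d,u,.047);print(P.mean(0).round(4),np.degrees(np.arctan2(*(P[0]-P[1])[1::-1])),np.linalg.norm(P[0]-P[1]))
```

```text
(array([ 0.63943014, -0.23186736,  0.03798234]), np.float64(0.00019457821348533978))
(array([ 0.58176788, -0.24519081,  0.04389136]), np.float64(0.000448063667815836))
[ 0.6104 -0.2386  0.047 ] 13.30398961538167 0.058296956465744995
[ 0.611  -0.2383  0.047 ] 12.896943838498805 0.05868385892505261
```

Lid at (0.6106, -0.2382), yaw 13°, top at about 0.047. Grasping.

>>> {"fn": "jog_arm", "kwargs": {
  "deltas": "0.7 0.29 -0.5 0 0 -0.4;0.7 0.29 -0.5 0 0 -0.4;0.7 0.3 -0.5 0 0 -0.4;0 0 -1 0 0 0;0 0 -1 0 0 0;0 0 -1 0 0 0;0 0 -1 0 0 0;0 0 -1 0 0 0;0 0 -1 0 0 0;0 0 -1 0 0 0;0 0 -1 0 0 0;0 0 -0.5 0 0 0;0 0 -0.2 0 0 0;0 0 0 0 0 0"
}}

```text
time: 22.32
eef_pos: [0.6115, -0.2384, 0.0448]
tcp_rot: [0.994, 0.114, 0.0, 0.0]
contact_force: [-0.3, -0.4, 0.3]
opening: 0.504
finger_force: 0.0
```

>>> {"fn": "jog_arm", "kwargs": {
  "deltas": "-0.04 0 -0.08 0 0 0;0 0 0 0 0 0;0 0 0 0 0 0;0 0 0 0 0 0;0 0 0 0 0 0;0 0 0 0 0 0",
  "gripper": 0,
  "squeeze": 60
}}

```text
time: 23.08
eef_pos: [0.6109, -0.2386, 0.0438]
tcp_rot: [0.994, 0.114, 0.001, 0.0]
contact_force: [0.4, 0.7, 5.2]
opening: 0.147
finger_force: 61.9
```

>>> {"fn": "jog_arm", "kwargs": {
  "deltas": "0 0 0.5 0 0 0;0 0 1 0 0 0;0 0 1 0 0 0;0 0 1 0 0 0;0 0 1 0 0 0;0 0 1 0 0 0;0 0 0.4 0 0 0"
}}

```text
time: 23.95
eef_pos: [0.6112, -0.2387, 0.1634]
tcp_rot: [0.994, 0.114, 0.001, 0.001]
contact_force: [-0.2, 0.1, -0.4]
opening: 0.151
finger_force: 61.1
```

>>> {"fn": "jog_arm", "kwargs": {
  "deltas": "0.05 0.98 0 0 0 0.32;0.05 0.98 0 0 0 0.32;0.05 0.98 0 0 0 0.32;0.05 0.98 0 0 0 0.32;0.05 0.98 0 0 0 0.32;0.05 0.98 0 0 0 0.32;0.05 0.98 0 0 0 0.32;0.05 0.98 0 0 0 0.32;0.05 0.98 0 0 0 0.32;0.05 0.98 0 0 0 0.32;0.05 0.98 0 0 0 0.32;0.05 0.98 0 0 0 0.32;0.05 0.98 0 0 0 0.32;0.05 0.98 0 0 0 0.32;0.05 0.98 0 0 0 0.32;0.05 0.98 0 0 0 0.32;0.05 0.98 0 0 0 0.32;0.05 0.98 0 0 0 0.32;0.05 0.98 0 0 0 0.32;0 0.98 0 0 0 0.32"
}}

```text
time: 26.45
eef_pos: [0.6295, 0.155, 0.1609]
tcp_rot: [0.907, 0.421, 0.0, 0.0]
contact_force: [-0.0, 0.4, -1.2]
opening: 0.152
finger_force: 61.1
```

>>> {"fn": "jog_arm", "kwargs": {
  "deltas": "0 0 0 0 0 0;0 0 0 0 0 0;0 0 0 0 0 0"
}}

```text
time: 26.82
eef_pos: [0.6295, 0.1531, 0.1609]
tcp_rot: [0.908, 0.42, -0.0, 0.0]
contact_force: [0.2, 0.4, -1.1]
opening: 0.15
finger_force: 61.1
```

Run:
```python
from mouth import *
s=get_state();print(s['time'],s['eef_pos'],np.degrees(2*np.arctan2(s['tcp_rot'][1],s['tcp_rot'][0])),s['opening'],s['contact_force'],s['qpos'])
for n in('wrist','top','scene'):
    d=cam(n);pickle.dump(d,open(n+'7.pkl','wb'));cv2.imwrite(f'pics/{n}7.png',d['color'])
# lid disc in wrist frame: check centre offset from TCP
d=pickle.load(open('wrist7.pkl','rb'));p=s['eef_pos']
print(proj(d,[p,p+[0,0,-.0438]]))
```

```text
26.825 [0.62948329 0.15307364 0.16091954] 49.66943218556581 0.1499629329333049 [ 0.16937036  0.3777949  -1.11064103] [ 8.22196596e-02  3.10123933e-01  1.71735790e+00 -1.98723049e-04
  1.11415648e+00  7.86208485e-01]
[[279.21633025 307.17971431]
 [279.78747034 257.17263309]]
```

>>> {"fn": "jog_arm", "kwargs": {
  "deltas": "0.06 0.18 -0.5 0 0 0.02;0 0 -0.8 0 0 0;0 0 -0.8 0 0 0;0 0 -0.5 0 0 0;0 0 0 0 0 0;0 0 0 0 0 0"
}}

```text
time: 27.72
eef_pos: [0.631, 0.1574, 0.1093]
tcp_rot: [0.907, 0.421, 0.0, 0.0]
contact_force: [-0.5, -0.2, -1.7]
opening: 0.154
finger_force: 61.1
```

>>> {"fn": "jog_arm", "kwargs": {
  "deltas": "0 0 -0.15 0 0 0;0 0 -0.15 0 0 0"
}}

```text
time: 27.98
eef_pos: [0.6309, 0.1574, 0.1034]
tcp_rot: [0.907, 0.421, 0.001, 0.0]
contact_force: [0.3, 0.4, -2.1]
opening: 0.147
finger_force: 61.1
```

>>> {"fn": "jog_arm", "kwargs": {
  "deltas": "0 -0.02 -0.15 0 0 0;0 0 -0.15 0 0 0"
}}

```text
time: 28.22
eef_pos: [0.6305, 0.1569, 0.0967]
tcp_rot: [0.907, 0.421, -0.0, -0.0]
contact_force: [-0.9, 0.2, -0.9]
opening: 0.15
finger_force: 61.1
```

>>> {"fn": "jog_arm", "kwargs": {
  "deltas": "0 0 -0.15 0 0 0;0 0 -0.1 0 0 0"
}}

```text
time: 28.48
eef_pos: [0.6305, 0.157, 0.0916]
tcp_rot: [0.907, 0.421, -0.0, -0.0]
contact_force: [0.3, -0.4, -0.8]
opening: 0.149
finger_force: 61.1
```

>>> {"fn": "jog_arm", "kwargs": {
  "deltas": "0 0 -0.05 0 0 0;0 0 0 0 0 0"
}}

```text
time: 28.72
eef_pos: [0.6307, 0.157, 0.091]
tcp_rot: [0.907, 0.421, 0.0, 0.0]
contact_force: [0.5, -0.8, -1.9]
opening: 0.148
finger_force: 61.1
```

>>> {"fn": "jog_arm", "kwargs": {
  "deltas": "0 0 -0.02 0 0 -0.5;0 0 0 0 0 -0.5;0 0 0 0 0 -0.5;0 0 0 0 0 0"
}}

```text
time: 29.22
eef_pos: [0.6308, 0.157, 0.0908]
tcp_rot: [0.936, 0.352, 0.0, 0.0]
contact_force: [0.5, -0.2, -0.6]
opening: 0.145
finger_force: 61.2
```

>>> {"fn": "jog_arm", "kwargs": {
  "deltas": "0 0 0 0 0 -0.5;0 0 0 0 0 -0.5;0 0 0 0 0 -0.5;0 0 0 0 0 -0.5;0 0 0 0 0 -0.5;0 0 0 0 0 0"
}}

```text
time: 29.98
eef_pos: [0.6308, 0.1569, 0.0908]
tcp_rot: [0.972, 0.233, 0.0, 0.0]
contact_force: [-0.4, -0.4, -1.2]
opening: 0.147
finger_force: 61.1
```

Run:
```python
from h import *
s=get_state();print(s['eef_pos'],np.degrees(2*np.arctan2(s['tcp_rot'][1],s['tcp_rot'][0])),s['contact_force'],s['wrist_torque'])
```

```text
[0.63078288 0.15694495 0.09077337] 26.986285223457223 [-0.35170861 -0.42328868 -1.19367289] [ 0.01517129 -0.02949228 -0.03344753]
```

>>> {"fn": "jog_arm", "kwargs": {
  "deltas": "0 0 0 0 0 -0.5;0 0 0 0 0 -0.5;0 0 0 0 0 -0.5;0 0 0 0 0 -0.5;0 0 0 0 0 -0.5;0 0 0 0 0 -0.5;0 0 0 0 0 -0.5;0 0 -0.03 0 0 -0.37;0 0 0 0 0 0;0 0 0 0 0 0"
}}

```text
time: 31.22
eef_pos: [0.6311, 0.157, 0.0908]
tcp_rot: [0.999, 0.042, 0.001, -0.0]
contact_force: [-0.7, 0.7, 3.5]
opening: 0.152
finger_force: 61.7
```

Run:
```python
from mouth import *
s=get_state();print(s['time'],s['eef_pos'],np.degrees(2*np.arctan2(s['tcp_rot'][1],s['tcp_rot'][0])),s['contact_force'],s['wrist_torque'])
a=pickle.load(open('wrist7.pkl','rb'));w=cam('wrist');t0=pickle.load(open('top7.pkl','rb'));t=cam('top');sc=cam('scene')
for n,d in (('w8',w),('t8',t),('s8',sc)): cv2.imwrite(f'pics/{n}.png',d['color'])
# foot contour and board in wrist view: numeric, white mask
c=np.array([.6307,.1567]);R=np.array([[.9965,-.0837],[.0837,.9965]])
# numeric check of foot position in scene view: expected foot-top corners
L=np.array([[-52,-52],[52,-52],[52,52],[-52,52]])/1e3
P=np.c_[c+L@R.T,np.full(4,.022)];print('scene corners',proj(sc,P).round(1).tolist());print('wrist',proj(w,P).round(1).tolist())
s0=pickle.load(open('scene7.pkl','rb'))
q=proj(sc,P);x0,y0=q.min(0).astype(int)-15;x1,y1=q.max(0).astype(int)+15
A=s0['color'][y0:y1,x0:x1];B=sc['color'][y0:y1,x0:x1]
pair=np.hstack([cv2.resize(i,(390,int(390*i.shape[0]/i.shape[1])),interpolation=cv2.INTER_CUBIC) for i in (A,B)])
W=cv2.resize(w['color'],(373,280));o=np.zeros((600,780,3),np.uint8);h=min(pair.shape[0],315);o[:h]=pair[:h];o[320:600,:373]=W;o[320:600,380:753]=cv2.resize(a['color'],(373,280))
cv2.imwrite('pics/final.png',o)
```

```text
31.225 [0.63111679 0.15698166 0.09075407] 4.770891434914505 [-0.65343066  0.68692822  3.49258903] [-0.01559259  0.15844628 -0.02982386]
scene corners [[318.1, 231.4], [310.7, 259.0], [356.9, 267.0], [360.5, 238.2]]
wrist [[368.0, 319.5], [382.3, 145.7], [179.7, 145.9], [194.6, 319.7]]
```

View pics/final.png

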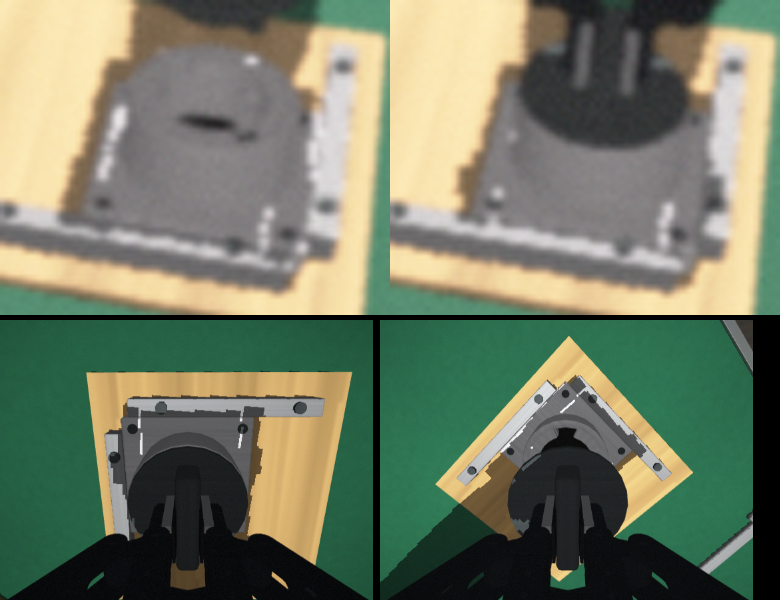

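The final image shows the lid seated, its bar square with the foot, and the housing flush with both bars.

```bash
python3 -c "
from plant import ctrl
print(ctrl.sign_off())"
```

```text
the job is handed in; nothing more can be done
None
```

The job is handed in at about 31 s: the housing is flush against both stops, and the lid is seated, turned to halfway (within about 0.1° by the tool's reading), and still gripped.

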